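# Fetch the drilled block from behind the tall offcuts

## Task

The drilled steel block at the back of the middle lane of the blue offcut tray is hemmed in by three tall offcuts: first stand all three of them upright on the black rubber mat, then lift out the block and set it bore-upward, flat on the bed of the grey drill vise, midway between the open jaws both across and along them, and square to them. Then stand each tall offcut back upright in the tray just where it stood before, and leave the two other short pieces in the tray where they are.

Things in the scene. Friction and masses are not known exactly. Their poses are not given: they have to be found in the camera images.
- tray: Blue sheet-steel offcut tray, fixed, 136 mm deep (x, away from the robot), 216 mm wide (y). Origin: centre of its underside; floor 3 mm thick. Dividers at y = +35 and -35 mm make 3 lanes 67 mm wide. Dividers, front and side rims reach 13 mm above the origin, the back wall 43 mm. Block at the back of the middle lane, a tall offcut before it; in each outer lane a tall offcut behind a short piece.
- mat: Black ribbed rubber mat, fixed, 240 mm (its x) by 160 mm (its y), 4 mm thick; origin at the centre of its underside. The side area for the tall offcuts; empty at the start; on the other side of the tray from the vise.
- vise: Grey drill-press vise, fixed. Origin on the bench under the middle of the jaw gap. x runs along the screw: fixed jaw at +x, sliding jaw and screw at -x, cross handle 171 mm from the origin. Gap 74 mm (x -37 to +37 mm); jaws 100 mm long along y, tops 64 mm above the bench. The flat bed between them is 66 mm wide (y), its top 30 mm above the bench. The jaws do not move.
- tube_c (a point): Tall offcut of round steel tube, 42 mm outside diameter, 4 mm wall, 125 mm high, about 0.5 kg, standing on end. The point is at its centre, half-way up; z up along the tube.
- sqtube_c (a point): Tall offcut of square steel tube, 40 x 40 mm outside, 4 mm wall, 120 mm high, about 0.5 kg, standing on end. The point is at its centre, half-way up; x and y square to its faces.
- channel_c (a point): Tall offcut of steel U-channel, on end, 130 mm high, about 0.5 kg. From above a U 40 mm wide (its y, over the outsides of both flanges) and 35 mm deep (its x), open to -x, 5 mm thick. Grip it over the 40 mm width: along x a finger would enter the open side. The point is at the centre of the 40 x 35 mm outline, half-way up.
- block_c (a point): The wanted piece: steel block 50 mm (its x) by 40 mm (its y) by 46 mm high, 0.5 to 0.75 kg, with an 18 mm bore from top to bottom and a small screw hole on either side of it. The point is at its centre, half-way up (23 mm above its underside); at the start x points to the back of the tray within 0.1 rad. The only rectangular one of the short pieces.
- slug_c (a point): Short solid round bar end, 42 mm diameter, 38 mm high, standing in the front of an outer lane of the tray; to be left alone. The point is at its centre.
- collar_c (a point): Flat steel collar (ring), 50 mm outside, 26 mm inside, 22 mm high, lying in the front of the other outer lane of the tray; to be left alone. The point is at its centre.
Not all that is in view belongs to the job. Leave any green or purple look-alike of the part that bears channel_c alone.

How it is judged:
By the outcome, as a careful person would: the job done as asked, in the order asked, and still so for the second after the job is handed in, with the robot touching nothing.
It also fails if it takes over 128 s, if anything falls off the work surface, if the arm or the gripper's body presses on something with over 40 N, if the wrist force passes 120 N, or if a joint passes its speed limit or range.

## Robot

A 7-joint arm with a two-finger parallel gripper is mounted at the origin on the work surface. World frame = base frame: x ahead of the robot, y to its left, z up, the work surface at z = 0. Lengths are in m, angles in rad, forces in N, time in s.
With the tool pointing down it reaches from about 0.4 to 0.85 m from the base axis. Payload 4.5 kg.
Tool frame: the origin (TCP) lies on the front face of the gripper's body, between the roots of the fingers; the fingertips stand 64 mm ahead of it and the grasp point (between the pads) lies 45 mm ahead of it; z points along the fingers, y is the line along which they close (so a half turn about z gives the same grasp; the last joint's range is limited). The gripper opens to 88 mm and grips with 3 to 60 N. Pads are 18 mm wide; open, the fingers measure 123 mm over their backs; the gripper's body (75 mm by 187 mm) begins 45 mm behind the grasp point.
Start: joints at [-1.195, 0.689, -0.195, 1.565, 0.157, 0.902, -0.215], TCP at [0.209, 0.589, 0.303] pointing down, gripper open.
Joint ranges: [-3.01, 3.01], [-0.46, 2.08], [-1.47, 1.51], [0.13, 2.56], [-1, 4.14], [0.04, 2.09], [-2.66, 2.66]. Speed limits (rad/s): [2.57, 2.57, 3.14, 3.14, 3.14, 3.14, 3.14].

## Interface

Orientations are given as a rotation vector (axis times angle).
In Python, from rig import telemetry, vision, workorder, models gives the robot as it stands.
- The arm moves only by the shell command python3 -m pendant 'ROWS' [OPENING]. ROWS is JSON, a list that holds one entry, the list of rows, each a list of 6 numbers: the shift along the tool's x, y, z each as a share of 500 mm, from -1 to 1, then the turn, a rotation vector about the tool's x, y, z each as a share of 0.5 rad, from -1 to 1. A call has 1 to 20 rows; each row is the pose to reach, as a shift and turn from the pose commanded when the call began, along the tool's axes at that moment; what a row does not reach only later rows make up. A row lasts 1/12 s, in which the tool goes at most 41.7 mm and 7.16 degrees, less where a joint would pass 70% of its speed; a pose out of reach is approached as far as the arm can. A call with a number of a shift or a turn outside -1 to 1 is refused whole. A call with a gripper value outside its range is refused whole. OPENING is the closure, from -1 (fully open) to 1 (shut), so that 0 is half open, set as the call begins (- or left out, the last holds). The fingers move at their own pace and stop on an object; the grip force is fixed at half the most. Time passes only in rows, so rows that repeat a pose let the fingers close. It gives the time, the measured TCP pose, the force, the opening and the grip force at its end, in the units of the state.
- telemetry.sense(): the state, without advancing time (a new reading comes with each control period).
- vision.camera(name): name is "side" or "top"; returns a dict with "pixels" (420x560x3 uint8, red, green, blue), "intrinsics" (3x3 intrinsics, pixels), "pose" (4x4, takes a point from camera to world coordinates). Camera axes: x right, y up, looking along -z (the intrinsics and any distortion apply to the point x, -y, -z); pixel columns grow to the right and rows downward; lengths in m; the calibration is good to about 2 mm. A picture is of the moment at which its call begins. There is no depth.
- workorder.sign_off(): hands the job in; it is judged then, once.
Trained networks look in a picture, given as the dict that the camera call returned (one of the last four; its "shot" number tells which), for a name from the list of things; names that differ only in an ending like _2 or _b are one class to them, and where a whole thing is asked for, a point or a joint stands for the part that bears it (a point fixed in the world has none). Each returns a list of dicts, best first, with "p" (0 to 1); they miss things now and then, are a little off and sometimes report something else, mostly with a low value. They report only what shows in the picture. A call takes as long as a camera call. They do not tell look-alikes from the thing itself.
- models.search_frame(picture, name): "pixel" ([column, row] in pixels, amid what is visible of it).
- models.trace(picture, name): "mask" (420x560 bool, what is visible of it) and "pixel" ([column, row] in pixels, amid what is visible of it).
- models.tip_of(picture, name): "pixel" ([column, row] in pixels: a listed point, or the origin of a listed thing).
The state is a dict: "time": time; "q": joint angles; "qvel": joint speeds; "tau": joint torques, N m; "eef_pos": TCP position; "orientation": TCP orientation; "wrist_force": force on the tool from outside, world axes, zero at the start; "ft_torque": the same for the moment, N m; "opening": opening from 0.0 (shut) to 1.0 (fully open); "grasp_force": force on a finger pad.
Only numpy, scipy, OpenCV 4.12 (cv2) and the standard library are available. Lean on these libraries where they do the work, as an engineer would, in place of code of your own. Each camera call takes 0.05 s, during which the arm holds its last target. There are 200 camera calls.

## Working session

There is one attempt and no reset: what is moved stays moved. The work goes in short steps, Python scripts to look and compute and a shell command to move; the robot and the scene stay as the last step left them, time stands still between calls to the robot, and variables do not carry over. Pictures are saved under pics/ and viewed, at most 14 in all, crops included, and the job is handed in when it is done.

```bash
mkdir -p pics; ls
python3 - <<'E'
from rig import telemetry, vision, models
import cv2,numpy as np
s=telemetry.sense(); print({k:np.round(v,3).tolist() for k,v in s.items()})
for n in ["top","side"]:
    p=vision.camera(n); cv2.imwrite(f"pics/{n}0.png",p["pixels"][:,:,::-1]); print(n,np.round(p["intrinsics"],1).tolist(),np.round(p["pose"],3).tolist(),[k for k in p])
    for t in "tray mat vise tube_c sqtube_c channel_c block_c slug_c collar_c".split():
        print(t,[(np.round(d["pixel"],1).tolist(),round(d["p"],2)) for d in models.tip_of(p,t)][:4])
E
```

```text
pics
{'time': 0.0, 'q': [-1.195, 0.69, -0.195, 1.566, 0.157, 0.902, -0.215], 'qvel': [0.0, -0.0, -0.001, 0.001, -0.001, 0.002, -0.0], 'tau': [0.0, -52.757, -1.267, -15.343, -0.053, 0.007, 0.0], 'eef_pos': [0.209, 0.588, 0.302], 'orientation': [-0.534, -3.096, 0.003], 'wrist_force': [-0.745, -0.404, 0.394], 'ft_torque': [0.006, -0.018, -0.047], 'grasp_force': 0.0, 'opening': 1.004}
top [[414.3, 0.0, 274.8], [0.0, 414.3, 210.3], [0.0, 0.0, 1.0]] [[0.005, 0.991, -0.134, 0.447], [-1.0, 0.001, -0.031, 0.039], [-0.03, 0.134, 0.991, 1.021], [0.0, 0.0, 0.0, 1.0]] ['pixels', 'intrinsics', 'pose', 'shot']
tray [([308.0, 213.3], 0.97)]
mat [([429.2, 236.6], 0.86), ([284.0, 231.7], 0.44)]
vise []
tube_c [([311.2, 216.4], 0.79)]
sqtube_c [([343.6, 193.0], 0.83)]
channel_c [([214.8, 180.5], 0.93), ([122.5, 234.5], 0.92), ([278.3, 200.1], 0.83), ([428.0, 238.1], 0.65)]
block_c [([306.7, 203.0], 0.78)]
slug_c [([285.4, 228.5], 0.74)]
collar_c [([341.2, 224.3], 0.68)]
side [[527.9, 0.0, 281.4], [0.0, 527.9, 211.1], [0.0, 0.0, 1.0]] [[0.928, 0.238, -0.287, 0.151], [-0.372, 0.552, -0.746, -1.062], [-0.019, 0.799, 0.6, 0.96], [0.0, 0.0, 0.0, 1.0]] ['pixels', 'intrinsics', 'pose', 'shot']
tray [([226.3, 192.2], 0.72), ([289.3, 242.5], 0.68)]
mat [([313.8, 325.1], 0.72)]
vise [([229.4, 193.5], 0.76)]
tube_c [([280.2, 228.9], 0.94), ([284.4, 210.3], 0.57)]
sqtube_c [([311.9, 236.0], 0.76)]
channel_c [([345.7, 219.2], 0.78), ([223.3, 148.8], 0.75), ([281.5, 208.1], 0.69)]
block_c [([298.0, 233.7], 0.61)]
slug_c [([268.9, 225.2], 0.55)]
collar_c [([289.8, 257.3], 0.5)]
```

View pics/top0.png

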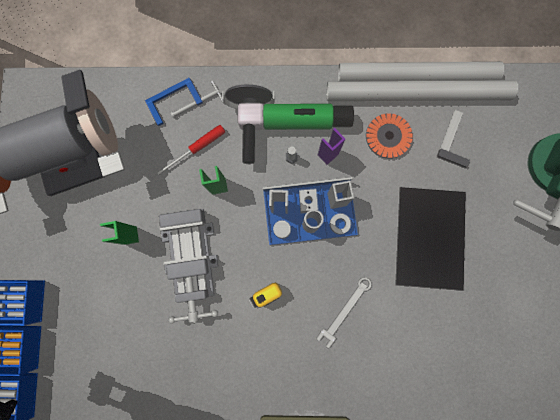

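View pics/side0.png

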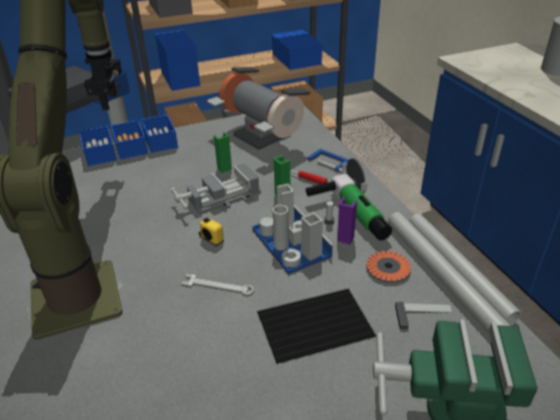

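The top view shows the tray at about (310,213), vise at (188,255) and mat at (432,238). There are three channel candidates: grey (278,200) inside the tray, green ones at (213,180) and (120,232), and a purple one at (332,147). The grey one in the tray fits, so I'll confirm it in a crop.

```bash
cat > h.py <<'E'
import numpy as np,cv2
def ray(p,uv):
    K,T=p["intrinsics"],p["pose"]; d=np.linalg.inv(K)@[uv[0],uv[1],1.]; d=d*[1,-1,-1]
    return T[:3,3],T[:3,:3]@d
def at(p,uv,z):
    o,d=ray(p,uv); return o+d*(z-o[2])/d[2]
def proj(p,X):
    c=(np.asarray(X,float)-p["pose"][:3,3])@p["pose"][:3,:3]; c=c*[1,-1,-1]; q=c@p["intrinsics"].T; return q[...,:2]/q[...,2:]
def tri(ps,uvs):
    A=np.zeros((3,3));b=np.zeros(3)
    for p,uv in zip(ps,uvs):
        o,d=ray(p,uv); d=d/np.linalg.norm(d); M=np.eye(3)-np.outer(d,d); A+=M;b+=M@o
    return np.linalg.solve(A,b)
def look(n,c,f,name,up=1):
    from rig import vision
    p=vision.camera(n); x0,y0,x1,y1=c
    cv2.imwrite(name,cv2.resize(p["pixels"][y0:y1,x0:x1,::-1],None,fx=f,fy=f,interpolation=cv2.INTER_CUBIC)); return p
E
python3 - <<'E'
from h import *; from rig import models
import pickle
pt=look("top",(255,125,375,255),6,"pics/t1.png") if 0 else look("top",(255,165,375,255),6,"pics/t1.png")
x0,y0,x1,y1=150,195,225,330
cv2.imwrite("pics/v1.png",cv2.resize(pt["pixels"][y0:y1,x0:x1,::-1],None,fx=4.4,fy=4.4,interpolation=cv2.INTER_CUBIC))
ps=look("side",(160,150,340,280),4.4,"pics/s1.png")
pickle.dump((pt,ps),open("p0.pkl","wb"))
H=dict(tube_c=.0655,sqtube_c=.063,channel_c=.068,block_c=.026,slug_c=.022,collar_c=.014,tray=0,mat=0)
for t,z in H.items():
    for p in(pt,ps):
        print(t,[(np.round(at(p,d["pixel"],z),4).tolist(),round(d["p"],2)) for d in models.tip_of(p,t)][:4])
E
```

```text
tube_c [([0.5559, -0.0181, 0.0655], 0.59)]
tube_c [([0.5461, -0.0326, 0.0655], 0.91)]
sqtube_c [([0.617, -0.0817, 0.063], 0.62)]
sqtube_c [([0.6082, -0.0829, 0.063], 0.88)]
channel_c [([0.5165, 0.4277, 0.068], 0.96), ([0.6478, 0.2104, 0.068], 0.83), ([0.7232, -0.0592, 0.068], 0.62), ([0.5947, 0.0519, 0.068], 0.53)]
channel_c [([0.7224, -0.0625, 0.068], 0.66), ([0.5194, 0.4231, 0.068], 0.59), ([0.5941, 0.0601, 0.068], 0.56), ([0.551, -0.0241, 0.068], 0.46)]
block_c [([0.5997, -0.0092, 0.026], 0.91), ([0.5359, 0.0484, 0.026], 0.59)]
block_c [([0.5977, -0.0114, 0.026], 0.81), ([0.6273, -0.0473, 0.026], 0.22)]
slug_c []
slug_c [([0.5313, 0.0384, 0.022], 0.7)]
collar_c [([0.547, -0.0919, 0.014], 0.52)]
collar_c [([0.5481, -0.0818, 0.014], 0.79)]
tray [([0.5751, -0.0145, 0.0], 0.89)]
tray [([0.5714, -0.0203, 0.0], 0.76)]
mat [([0.5207, -0.309, 0.0], 0.62)]
mat [([0.5227, -0.3196, 0.0], 0.84)]
```

View pics/t1.png

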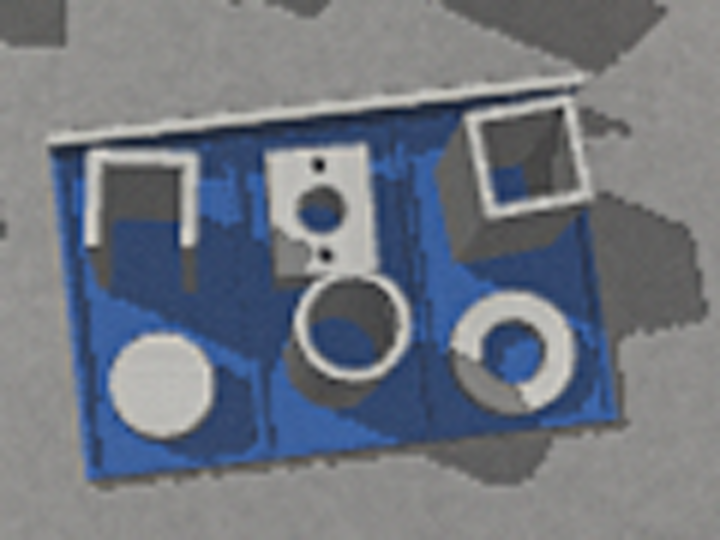

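View pics/v1.png

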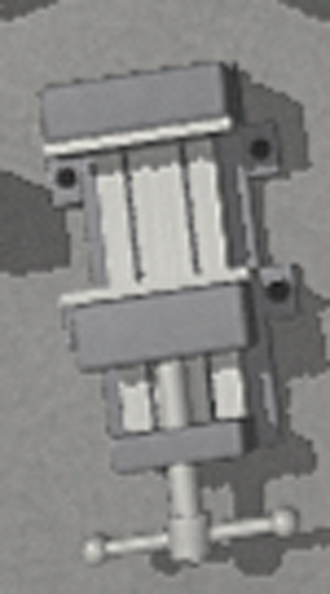

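View pics/s1.png

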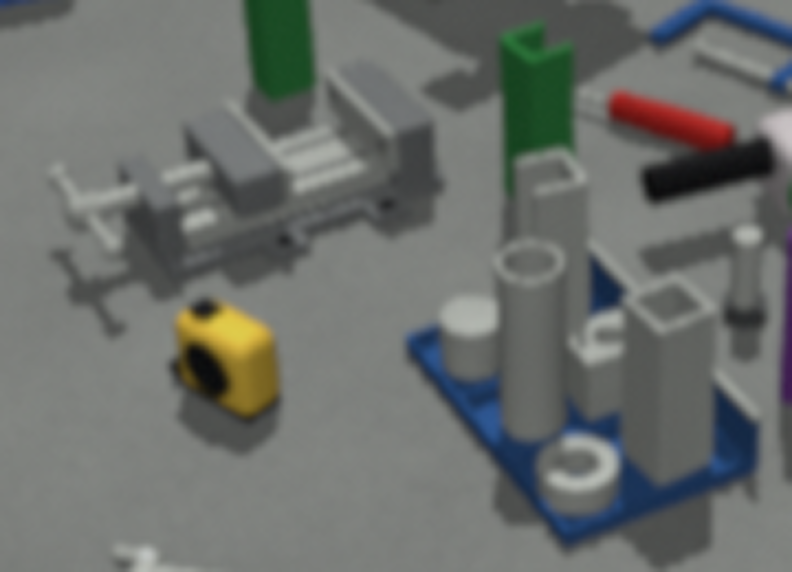

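```bash
cat > m.py <<'E'
from h import *
import pickle
pt,ps=pickle.load(open("p0.pkl","rb"))
T=lambda u,v:(255+u/6-.4,165+v/6-.4)
V=lambda u,v:(150+u/4.4-.4,195+v/4.4-.4)
S=lambda u,v:(160+u/4.4-.4,150+v/4.4-.4)
def pr(n,x): print(n,np.round(x,4).tolist())
def quad(n,p,f,c,z):
    c=np.array([at(p,f(*q),z) for q in c]); 
    e=np.roll(c,-1,0)-c
    pr(n,c.mean(0)); print('  sides',np.round(np.linalg.norm(e,axis=1)*1e3,1),'ang',np.round(np.degrees(np.arctan2(e[:,1],e[:,0])),1)); return c
quad("chan",pt,T,[(87,150),(199,152),(197,248),(86,248)],.133)
quad("sq",pt,T,[(465,112),(575,94),(593,197),(490,220)],.123)
pr("tube",at(pt,T(353,326),.128));
pr("block bore",at(pt,T(322,208),.049));a,b=at(pt,T(319,164),.049),at(pt,T(326,256),.049);pr("holes mid",(a+b)/2);print(np.degrees(np.arctan2(*(a-b)[1::-1])))
pr("slug",at(pt,T(162,386),.041));pr("collar",at(pt,T(514,352),.025))
quad("tray",pt,T,[(90,482),(620,425)],.013)
quad("wall",pt,T,[(50,143),(583,82)],.043)
c=quad("vise",pt,V,[(45,155),(232,127),(248,268),(62,295)],.064)
pr("vise axis: handle hub",at(pt,V(187,540),.05))
print("side")
quad("sq",ps,S,[(622,300),(672,280),(715,312),(664,335)],.123)
quad("ch",ps,S,[(515,162),(568,150),(586,175),(537,190)],.133)
pr("tube",at(ps,S(531,262),.128));pr("slug",at(ps,S(470,314),.041));pr("collar",at(ps,S(578,464),.025))
pr("tube tri",tri([pt,ps],[T(353,326),S(531,262)]))
# mat
img=pt["pixels"].astype(int).sum(2); m=(img<120).astype(np.uint8); n,l,st,ce=cv2.connectedComponentsWithStats(m)
i=l[240,432]; cs=cv2.findContours((l==i).astype(np.uint8),0,2)[0][0]; r=cv2.minAreaRect(cs); bx=cv2.boxPoints(r); print(r)
quad("mat",pt,lambda u,v:(u,v),bx,.004)
E
python3 m.py
```

```text
chan [0.5942, 0.0593, 0.133]
  sides [40.7 35.2 40.1 36. ] ang [-91.1 178.9  90.   -0.2]
sq [0.6121, -0.0824, 0.123]
  sides [40.8 38.7 38.4 41. ] ang [ -80.6 -171.4  102.8   12. ]
tube [0.5487, -0.0168, 0.128]
block bore [0.6047, -0.0099, 0.049]
holes mid [0.6039, -0.0101, 0.049]
3.9573578238990224
slug [0.5347, 0.0533, 0.041]
collar [0.5501, -0.0876, 0.025]
tray [0.51, -0.0243, 0.013]
  sides [215.3 215.3] ang [-83.7  96.3]
wall [0.6443, -0.0081, 0.043]
  sides [214.2 214.2] ang [-83.4  96.6]
vise [0.5004, 0.2821, 0.064]
  sides [100.6  75.1  99.   74.8] ang [ -81.4 -171.9   98.4    9.4]
vise axis: handle hub [0.3294, 0.2584, 0.05]
side
sq [0.6098, -0.0847, 0.123]
  sides [35.7 39.5 37.1 40.9] ang [   9.9  -75.  -167.7  102.8]
ch [0.5953, 0.0611, 0.133]
  sides [36.  30.4 34.5 34.3] ang [  -1.3  -90.7 -175.    92.1]
tube [0.5496, -0.0184, 0.128]
slug [0.5344, 0.0542, 0.041]
collar [0.5493, -0.0899, 0.025]
tube tri [0.5495, -0.017, 0.127]
((10.0, 419.0), (0.0, 0.0), 0.0)
mat [0.0858, 0.6945, 0.004]
  sides [0. 0. 0. 0.] ang [0. 0. 0. 0.]
```

```bash
cat > go.py <<'E'
import sys,numpy as np
from scipy.spatial.transform import Rotation as R
from rig import telemetry
# usage: go.py x y z yawdeg  (yaw = object's x yaw; tool y closes along object's y)
s=telemetry.sense(); p=np.array(s["eef_pos"]); Q=R.from_rotvec(s["orientation"])
a=np.radians(float(sys.argv[4])); best=None
for k in (0,np.pi):
    y=np.array([-np.sin(a+k),np.cos(a+k),0]); z=np.array([0,0,-1.]); M=R.from_matrix(np.c_[np.cross(y,z),y,z])
    t=(Q.inv()*M).as_rotvec()
    if best is None or np.linalg.norm(t)<np.linalg.norm(best): best=t
y=Q.as_matrix()[:,1]
print("t",round(s["time"],2),"pos",p.round(4),"yaw",round(np.degrees(np.arctan2(-y[0],y[1])),2),"tilt",(Q.as_matrix()[:2,2]).round(4),"q7",round(s["q"][6],2),"open",round(s["opening"],3),"F",np.round(s["wrist_force"],1),"grip",round(s["grasp_force"],1))
d=np.array([float(v) for v in sys.argv[1:4]])-p
print("row",(Q.inv().apply(d)/.5).round(4).tolist(),(best/.5).round(3).tolist(), "rows",round(np.linalg.norm(d)/.0417,1))
E
python3 go.py .611 -.0835 .24 10.5
python3 - <<'E'
from m import *
quad("mat",pt,lambda u,v:(u,v),[(400,188),(466,192),(464,290),(397,285)],.004)
E
```

```text
t 1.9 pos [0.2095 0.5889 0.3028] yaw -19.58 tilt [0.     0.0001] q7 -0.22 open 1.004 F [-0.5  0.7  0.9] grip 0.0
row [-1.2073, -0.9979, 0.1254] [0.0, 0.0, -1.05] rows 18.8
chan [0.5942, 0.0593, 0.133]
  sides [40.7 35.2 40.1 36. ] ang [-91.1 178.9  90.   -0.2]
sq [0.6121, -0.0824, 0.123]
  sides [40.8 38.7 38.4 41. ] ang [ -80.6 -171.4  102.8   12. ]
tube [0.5487, -0.0168, 0.128]
block bore [0.6047, -0.0099, 0.049]
holes mid [0.6039, -0.0101, 0.049]
3.9573578238990224
slug [0.5347, 0.0533, 0.041]
collar [0.5501, -0.0876, 0.025]
tray [0.51, -0.0243, 0.013]
  sides [215.3 215.3] ang [-83.7  96.3]
wall [0.6443, -0.0081, 0.043]
  sides [214.2 214.2] ang [-83.4  96.6]
vise [0.5004, 0.2821, 0.064]
  sides [100.6  75.1  99.   74.8] ang [ -81.4 -171.9   98.4    9.4]
vise axis: handle hub [0.3294, 0.2584, 0.05]
side
sq [0.6098, -0.0847, 0.123]
  sides [35.7 39.5 37.1 40.9] ang [   9.9  -75.  -167.7  102.8]
ch [0.5953, 0.0611, 0.133]
  sides [36.  30.4 34.5 34.3] ang [  -1.3  -90.7 -175.    92.1]
tube [0.5496, -0.0184, 0.128]
slug [0.5344, 0.0542, 0.041]
collar [0.5493, -0.0899, 0.025]
tube tri [0.5495, -0.017, 0.127]
((10.0, 419.0), (0.0, 0.0), 0.0)
mat [0.0858, 0.6945, 0.004]
  sides [0. 0. 0. 0.] ang [0. 0. 0. 0.]
mat [0.5168, -0.3107, 0.004]
  sides [160.8 237.8 158.3 237. ] ang [-93.6 175.7  86.1  -3.7]
```

```bash
python3 -m pendant '[[[-0.3,-0.25,0,0,0,-0.3],[-0.6,-0.5,0.03,0,0,-0.5],[-0.6,-0.5,0.06,0,0,-0.5],[-0.6,-0.5,0.06,0,0,-0.5],[-0.6,-0.5,0.06,0,0,-0.5],[-0.6,-0.5,0.06,0,0,-0.5],[-0.6,-0.5,0.06,0,0,-0.5],[-0.6,-0.5,0.06,0,0,-0.5],[-0.6,-0.5,0.06,0,0,-0.5],[-0.6,-0.5,0.06,0,0,-0.5]]]' -1; python3 go.py .611 -.0835 .24 10.5
```

```text
time: 2.73
eef_pos: [0.4109, 0.2466, 0.2722]
orientation: [0.156, 3.137, -0.007]
wrist_force: [-0.5, 0.6, -0.2]
opening: 1.002
grasp_force: 0.0
t 2.73 pos [0.4109 0.2466 0.2722] yaw -5.69 tilt [ 0.0005 -0.0045] q7 0.53 open 1.002 F [-0.5  0.6 -0.2] grip 0.0
row [-0.4636, -0.6169, 0.0676] [-0.009, 0.001, -0.565] rows 9.3
```

```bash
python3 -m pendant '[[[-0.46,-0.617,0.06,0,0,-0.57],[-0.46,-0.617,0.06,0,0,-0.57],[-0.46,-0.617,0.06,0,0,-0.57],[-0.46,-0.617,0.06,0,0,-0.57],[-0.46,-0.617,0.06,0,0,-0.57],[-0.46,-0.617,0.06,0,0,-0.57],[-0.46,-0.617,0.06,0,0,-0.57],[-0.46,-0.617,0.06,0,0,-0.57],[-0.46,-0.617,0.06,0,0,-0.57],[-0.46,-0.617,0.06,0,0,-0.57],[-0.46,-0.617,0.06,0,0,-0.57],[-0.46,-0.617,0.06,0,0,-0.57],[-0.46,-0.617,0.06,0,0,-0.57]]]'; python3 go.py .611 -.0835 .15 10.5
```

```text
time: 3.82
eef_pos: [0.6085, -0.0732, 0.2428]
orientation: [0.307, -3.126, -0.003]
wrist_force: [-0.0, 0.1, 0.0]
opening: 0.999
grasp_force: 0.0
t 3.82 pos [ 0.6085 -0.0732  0.2428] yaw 11.22 tilt [-0.0006  0.0017] q7 1.43 open 0.999 F [-0.   0.1  0. ] grip 0.0
row [-0.001, -0.0215, 0.1857] [0.004, -0.001, 0.025] rows 2.2
```

```bash
python3 -m pendant '[[[-0.001,-0.021,0,0,0,0.025],[-0.001,-0.021,0.05,0,0,0.025],[-0.001,-0.021,0.1,0,0,0.025],[-0.001,-0.021,0.15,0,0,0.025],[-0.001,-0.021,0.186,0,0,0.025],[-0.001,-0.021,0.186,0,0,0.025],[-0.001,-0.021,0.186,0,0,0.025]]]'; python3 go.py .611 -.0835 .15 10.5
python3 - <<'E'
from h import *
p=look("side",(230,140,370,260),5.5,"pics/s2.png")
E
```

```text
time: 4.4
eef_pos: [0.6112, -0.0849, 0.1495]
orientation: [0.286, -3.127, -0.001]
wrist_force: [0.6, -0.0, -0.3]
opening: 1.0
grasp_force: 0.0
t 4.4 pos [ 0.6112 -0.0849  0.1495] yaw 10.43 tilt [-0.0016  0.0003] q7 1.37 open 1.0 F [ 0.6 -0.  -0.3] grip 0.0
row [-0.0002, 0.0028, -0.001] [0.001, -0.003, -0.002] rows 0.0
```

View pics/s2.png

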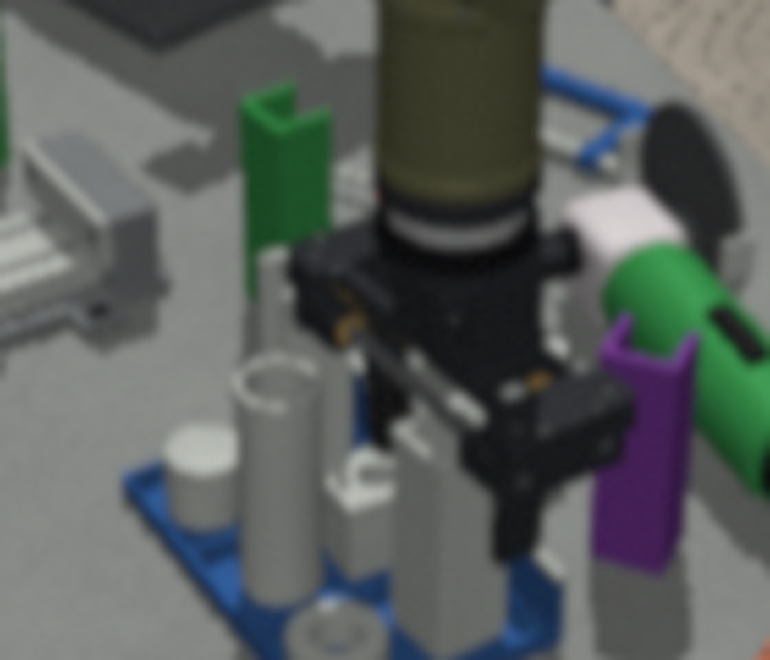

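The fingers stand either side of the square tube at crop (450,520), clear of the other pieces. Closing.

```bash
python3 -m pendant '[[[0,0.0014,0,0,0,0],[0,0.0014,0,0,0,0],[0,0.0014,0,0,0,0],[0,0.0014,0,0,0,0],[0,0.0014,0,0,0,0],[0,0.0014,0,0,0,0],[0,0.0014,0,0,0,0],[0,0.0014,0,0,0,0],[0,0.0014,0,0,0,0],[0,0.0014,0,0,0,0]]]' 1; python3 go.py .611 -.0835 .24 10.5
```

```text
time: 5.28
eef_pos: [0.6115, -0.0844, 0.1498]
orientation: [-0.284, 3.129, 0.001]
wrist_force: [-0.9, 1.1, 1.2]
opening: 0.452
grasp_force: 29.8
t 5.28 pos [ 0.6115 -0.0844  0.1498] yaw 10.38 tilt [0.0001 0.0008] q7 1.37 open 0.452 F [-0.9  1.1  1.2] grip 29.8
row [0.0006, 0.0021, -0.1804] [0.002, 0.001, -0.004] rows 2.2
```

```bash
python3 -m pendant '[[[0,0,-0.02,0,0,0],[0,0,-0.06,0,0,0],[0,0,-0.12,0,0,0],[0,0,-0.16,0,0,0],[0,0,-0.16,0,0,0]]]'; python3 go.py .597 -.316 .23 10.4
```

```text
time: 5.7
eef_pos: [0.6134, -0.0855, 0.2337]
orientation: [-0.281, 3.122, -0.002]
wrist_force: [0.2, 1.2, -5.2]
opening: 0.454
grasp_force: 29.8
t 5.7 pos [ 0.6134 -0.0855  0.2337] yaw 10.3 tilt [ 0.0069 -0.0007] q7 1.43 open 0.454 F [ 0.2  1.2 -5.2] grip 29.8
row [0.1148, -0.4477, 0.0075] [-0.004, 0.013, -0.003] rows 5.5
```

```bash
python3 -m pendant '[[[0.02,-0.06,0,0,0,0],[0.04,-0.14,0,0,0,0],[0.06,-0.22,0,0,0,0],[0.08,-0.3,0,0,0,0],[0.1,-0.38,0,0,0,0],[0.11,-0.43,0,0,0,0],[0.112,-0.448,0,0,0,0],[0.112,-0.448,0,0,0,0],[0.112,-0.448,0.05,0,0,0],[0.112,-0.448,0.1,0,0,0],[0.112,-0.448,0.13,0,0,0],[0.112,-0.448,0.145,0,0,0],[0.112,-0.448,0.151,0,0,0],[0.112,-0.448,0.155,0,0,0],[0.112,-0.448,0.155,0,0,0]]]'; python3 go.py .597 -.316 .1508 10.4
```

```text
time: 6.95
eef_pos: [0.5972, -0.3148, 0.1526]
orientation: [-0.285, 3.128, 0.0]
wrist_force: [-0.0, -0.1, -4.6]
opening: 0.455
grasp_force: 29.8
t 6.95 pos [ 0.5972 -0.3148  0.1526] yaw 10.4 tilt [0.0009 0.0002] q7 1.76 open 0.455 F [-0.  -0.1 -4.6] grip 29.8
row [0.0009, -0.0024, 0.0036] [0.0, 0.002, 0.0] rows 0.1
```

```bash
python3 -m pendant '[[[0,0,0.003,0,0,0],[0,0,0.003,0,0,0],[0,0,0.003,0,0,0]]]'; python3 -m pendant '[[[0,0,0,0,0,0],[0,0,0,0,0,0],[0,0,0,0,0,0],[0,0,0,0,0,0],[0,0,0,0,0,0],[0,0,-0.04,0,0,0],[0,0,-0.1,0,0,0],[0,0,-0.16,0,0,0],[0,0,-0.16,0,0,0],[0,0,-0.16,0,0,0]]]' -1; python3 go.py .549 -.0175 .232 6
```

```text
time: 7.2
eef_pos: [0.5969, -0.3156, 0.1514]
orientation: [-0.283, 3.128, -0.001]
wrist_force: [0.4, 1.1, -5.4]
opening: 0.45
grasp_force: 29.8
time: 8.03
eef_pos: [0.5978, -0.3158, 0.2329]
orientation: [-0.283, 3.125, -0.003]
wrist_force: [-0.1, 0.0, 0.1]
opening: 0.997
grasp_force: 0.0
t 8.03 pos [ 0.5978 -0.3158  0.2329] yaw 10.34 tilt [ 0.0043 -0.0017] q7 1.81 open 0.997 F [-0.1  0.   0.1] grip 0.0
row [-0.0111, 0.6043, 0.0005] [-0.004, 0.008, 0.152] rows 7.2
```

```bash
python3 -m pendant '[[[-0.011,0.604,0,0,0,0.15],[-0.011,0.604,0,0,0,0.15],[-0.011,0.604,0,0,0,0.15],[-0.011,0.604,0,0,0,0.15],[-0.011,0.604,0,0,0,0.15],[-0.011,0.604,0,0,0,0.15],[-0.011,0.604,0,0,0,0.15],[-0.011,0.604,0,0,0,0.15],[-0.011,0.604,0,0,0,0.15],[-0.011,0.604,0,0,0,0.15]]]'; python3 go.py .549 -.0175 .15 6;  python3 - <<'E'
from h import *
p=look("side",(230,200,390,360),3.7,"pics/s3.png")
E
```

```text
time: 8.87
eef_pos: [0.5474, -0.0176, 0.2299]
orientation: [0.168, -3.135, 0.001]
wrist_force: [0.5, -0.8, -0.2]
opening: 1.004
grasp_force: 0.0
t 8.87 pos [ 0.5474 -0.0176  0.2299] yaw 6.13 tilt [-0.0017 -0.0009] q7 1.21 open 1.004 F [ 0.5 -0.8 -0.2] grip 0.0
row [-0.0036, -0.0001, 0.1599] [-0.001, -0.004, 0.005] rows 1.9
```

View pics/s3.png

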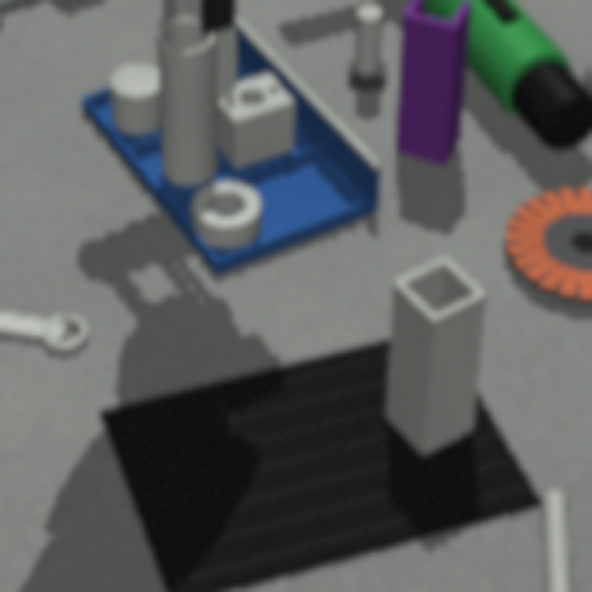

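The square tube stands upright on the mat at crop (430,360), and the round tube (190,110) is next.

```bash
python3 -m pendant '[[[-0.0036,0,0.05,0,0,0],[-0.0036,0,0.1,0,0,0],[-0.0036,0,0.14,0,0,0],[-0.0036,0,0.16,0,0,0],[-0.0036,0,0.16,0,0,0],[-0.0036,0,0.16,0,0,0]]]'; python3 -m pendant '[[[0,0,0,0,0,0],[0,0,0,0,0,0],[0,0,0,0,0,0],[0,0,0,0,0,0],[0,0,0,0,0,0],[0,0,0,0,0,0],[0,0,0,0,0,0],[0,0,0,0,0,0],[0,0,0,0,0,0]]]' 1; python3 go.py .517 -.311 .15 6; python3 -m pendant '[[[0,0,-0.02,0,0,0],[0,0,-0.06,0,0,0],[0,0,-0.12,0,0,0],[0,0,-0.16,0,0,0],[0,0,-0.16,0,0,0]]]'
```

```text
time: 9.42
eef_pos: [0.5496, -0.0186, 0.1505]
orientation: [0.163, -3.137, 0.001]
wrist_force: [0.1, -0.6, -0.4]
opening: 1.002
grasp_force: 0.0
time: 10.17
eef_pos: [0.5496, -0.0171, 0.1508]
orientation: [-0.166, 3.137, 0.0]
wrist_force: [-0.2, 0.5, 1.0]
opening: 0.469
grasp_force: 29.9
t 10.17 pos [ 0.5496 -0.0171  0.1508] yaw 6.07 tilt [0.0002 0.0001] q7 1.14 open 0.469 F [-0.2  0.5  1. ] grip 29.9
row [0.127, -0.5777, 0.0016] [0.0, 0.0, 0.002] rows 7.1
time: 10.58
eef_pos: [0.5513, -0.0169, 0.2344]
orientation: [-0.165, 3.131, 0.001]
wrist_force: [1.7, 0.2, -2.6]
opening: 0.471
grasp_force: 29.9
```

```bash
python3 -m pendant '[[[0.015,-0.06,0,0,0,0],[0.03,-0.14,0,0,0,0],[0.05,-0.22,0,0,0,0],[0.065,-0.3,0,0,0,0],[0.085,-0.38,0,0,0,0],[0.1,-0.46,0,0,0,0],[0.12,-0.53,0,0,0,0],[0.127,-0.578,0,0,0,0],[0.127,-0.578,0,0,0,0],[0.127,-0.578,0.05,0,0,0],[0.127,-0.578,0.1,0,0,0],[0.127,-0.578,0.13,0,0,0],[0.127,-0.578,0.145,0,0,0],[0.127,-0.578,0.153,0,0,0],[0.127,-0.578,0.157,0,0,0],[0.127,-0.578,0.159,0,0,0],[0.127,-0.578,0.159,0,0,0]]]';  python3 -m pendant '[[[0,0,0,0,0,0],[0,0,0,0,0,0],[0,0,0,0,0,0],[0,0,0,0,0,0],[0,0,0,0,0,0],[0,0,-0.04,0,0,0],[0,0,-0.1,0,0,0],[0,0,-0.16,0,0,0],[0,0,-0.16,0,0,0],[0,0,-0.16,0,0,0]]]' -1; python3 go.py .5945 .060 .23 -0.5
```

```text
time: 12.0
eef_pos: [0.5173, -0.311, 0.1521]
orientation: [-0.167, 3.136, -0.0]
wrist_force: [-0.5, -0.1, -3.5]
opening: 0.467
grasp_force: 30.0
time: 12.83
eef_pos: [0.5179, -0.3117, 0.233]
orientation: [-0.165, 3.134, -0.003]
wrist_force: [0.2, 0.3, -0.7]
opening: 1.0
grasp_force: 0.0
t 12.83 pos [ 0.5179 -0.3117  0.233 ] yaw 6.04 tilt [ 0.0038 -0.0018] q7 1.72 open 1.0 F [ 0.2  0.3 -0.7] grip 0.0
row [-0.2305, 0.7232, 0.0053] [-0.004, 0.007, 0.228] rows 9.1
```

```bash
python3 -m pendant '[[[-0.23,0.723,0,0,0,0.23],[-0.23,0.723,0,0,0,0.23],[-0.23,0.723,0,0,0,0.23],[-0.23,0.723,0,0,0,0.23],[-0.23,0.723,0,0,0,0.23],[-0.23,0.723,0,0,0,0.23],[-0.23,0.723,0,0,0,0.23],[-0.23,0.723,0,0,0,0.23],[-0.23,0.723,0,0,0,0.23],[-0.23,0.723,0,0,0,0.23],[-0.23,0.723,0,0,0,0.23],[-0.23,0.723,0,0,0,0.23],[-0.23,0.723,0,0,0,0.23]]]'; python3 go.py .5945 .060 .15 -0.5
```

```text
time: 13.92
eef_pos: [0.5926, 0.0577, 0.2303]
orientation: [-0.019, -3.14, 0.004]
wrist_force: [-0.0, 0.6, 0.6]
opening: 0.998
grasp_force: 0.0
t 13.92 pos [0.5926 0.0577 0.2303] yaw -0.69 tilt [-0.002  -0.0023] q7 1.04 open 0.998 F [-0.   0.6  0.6] grip 0.0
row [-0.0041, 0.0049, 0.1605] [-0.005, -0.004, -0.007] rows 1.9
```

```bash
python3 -m pendant '[[[-0.003,0.003,0.05,0,0,-0.006],[-0.003,0.003,0.1,0,0,-0.006],[-0.003,0.003,0.14,0,0,-0.006],[-0.003,0.003,0.16,0,0,-0.006],[-0.003,0.003,0.16,0,0,-0.006],[-0.003,0.003,0.16,0,0,-0.006]]]'; python3 -m pendant '[[[0,0,0,0,0,0],[0,0,0,0,0,0],[0,0,0,0,0,0],[0,0,0,0,0,0],[0,0,0,0,0,0],[0,0,0,0,0,0],[0,0,0,0,0,0],[0,0,0,0,0,0],[0,0,0,0,0,0]]]' 1; python3 go.py .437 -.305 .15 -.5; python3 -m pendant '[[[0,0,-0.02,0,0,0],[0,0,-0.06,0,0,0],[0,0,-0.12,0,0,0],[0,0,-0.16,0,0,0],[0,0,-0.16,0,0,0]]]'
```

```text
time: 14.42
eef_pos: [0.5947, 0.0605, 0.1512]
orientation: [-0.013, -3.141, 0.001]
wrist_force: [0.8, 0.6, -0.2]
opening: 0.999
grasp_force: 0.0
time: 15.17
eef_pos: [0.5946, 0.0615, 0.1513]
orientation: [-0.01, -3.141, 0.001]
wrist_force: [-1.5, -1.5, 1.1]
opening: 0.45
grasp_force: 29.9
t 15.17 pos [0.5946 0.0615 0.1513] yaw -0.37 tilt [-0.0002 -0.0005] q7 0.99 open 0.45 F [-1.5 -1.5  1.1] grip 29.9
row [0.3104, -0.7351, 0.003] [-0.001, -0.0, 0.005] rows 9.6
time: 15.58
eef_pos: [0.5965, 0.0627, 0.2352]
orientation: [0.01, 3.135, 0.003]
wrist_force: [1.0, -0.7, -4.9]
opening: 0.447
grasp_force: 29.9
```

```bash
python3 -m pendant '[[[0.025,-0.06,0,0,0,0],[0.055,-0.13,0,0,0,0],[0.085,-0.2,0,0,0,0],[0.115,-0.27,0,0,0,0],[0.145,-0.34,0,0,0,0],[0.175,-0.41,0,0,0,0],[0.205,-0.48,0,0,0,0],[0.235,-0.55,0,0,0,0],[0.265,-0.62,0,0,0,0],[0.295,-0.7,0,0,0,0],[0.31,-0.735,0,0,0,0],[0.31,-0.735,0.03,0,0,0],[0.31,-0.735,0.08,0,0,0],[0.31,-0.735,0.12,0,0,0],[0.31,-0.735,0.145,0,0,0],[0.31,-0.735,0.153,0,0,0],[0.31,-0.735,0.158,0,0,0],[0.31,-0.735,0.159,0,0,0],[0.31,-0.735,0.159,0,0,0]]]'; python3 -m pendant '[[[0,0,0.001,0,0,0],[0,0,0,0,0,0],[0,0,0,0,0,0],[0,0,0,0,0,0],[0,0,0,0,0,0],[0,0,-0.04,0,0,0],[0,0,-0.1,0,0,0],[0,0,-0.16,0,0,0],[0,0,-0.16,0,0,0],[0,0,-0.16,0,0,0]]]' -1; python3 go.py .604 -.010 .23 4
python3 - <<'E'
from h import *
p=look("side",(230,200,390,360),3.7,"pics/s4.png")
E
```

```text
time: 17.17
eef_pos: [0.4355, -0.3035, 0.1523]
orientation: [-0.009, -3.137, -0.002]
wrist_force: [-4.8, 2.9, 8.2]
opening: 0.453
grasp_force: 30.0
time: 18.0
eef_pos: [0.4381, -0.3052, 0.233]
orientation: [0.011, 3.138, -0.003]
wrist_force: [-0.3, 0.4, -0.5]
opening: 0.997
grasp_force: 0.0
t 18.0 pos [ 0.4381 -0.3052  0.233 ] yaw -0.39 tilt [ 0.0033 -0.0018] q7 1.62 open 0.997 F [-0.3  0.4 -0.5] grip 0.0
row [-0.3278, 0.5927, 0.0061] [-0.004, 0.006, -0.153] rows 8.1
```

View pics/s4.png

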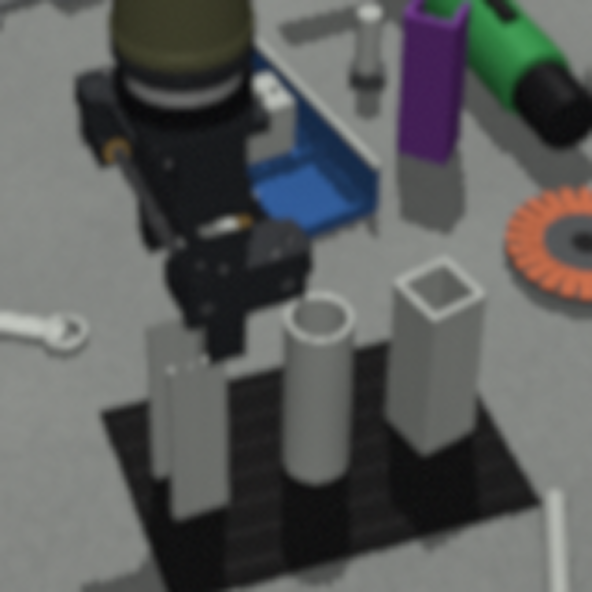

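All three offcuts stand upright on the mat at crop (190,420), (318,390) and (435,360). The block is now open to view, so I'll measure it and the vise once more.

Run:
```python
from h import *; import pickle
pt=look("top",(155,170,345,290),4.2,"pics/t2.png")
ps=look("side",(165,160,325,270),5,"pics/s5.png")
pickle.dump((pt,ps),open("p1.pkl","wb"))
```

```text
(no output)
```

View pics/t2.png

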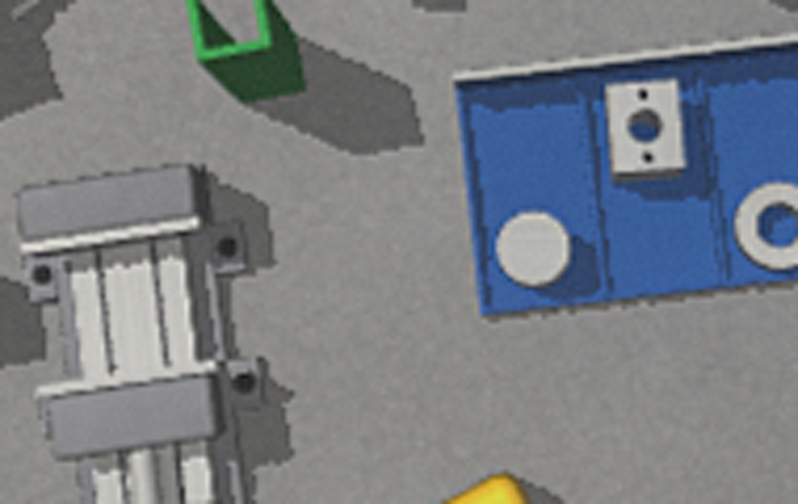

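View pics/s5.png

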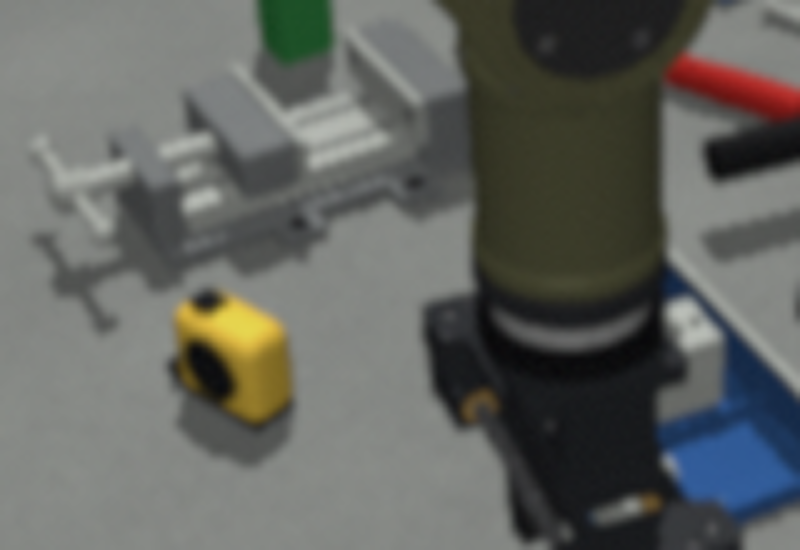

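```bash
sed -i '/^quad\|^pr(\|^c=\|^print\|^# mat\|^img\|^i=/d' m.py
python3 - <<'E'
from m import *
pt,ps=pickle.load(open("p1.pkl","rb"))
T=lambda u,v:(155+u/4.2-.4,170+v/4.2-.4); S=lambda u,v:(165+u/5-.4,160+v/5-.4)
quad("vise top",pt,T,[(21,252),(202,226),(218,364),(38,389)],.064)
quad("vise side",ps,S,[(348,30),(425,110),(303,150),(235,65)],.064)
a=[at(pt,T(*q),.03) for q in [(67,265),(185,240),(198,362),(80,379)]]; pr("bed",np.mean(a,0)); pr("w",[np.linalg.norm(a[0]-a[1]),np.linalg.norm(a[3]-a[2])]); e=(a[0]-a[3]+a[1]-a[2]);print(np.degrees(np.arctan2(e[1],e[0])))
up=cv2.resize(pt["pixels"][185:215,293:322],None,fx=8,fy=8,interpolation=cv2.INTER_CUBIC)
m=((up.astype(int).min(2)>135)).astype(np.uint8); n,l,st,_=cv2.connectedComponentsWithStats(m); i=1+st[1:,4].argmax()
cs=max(cv2.findContours((l==i).astype(np.uint8),0,2)[0],key=cv2.contourArea); r=cv2.minAreaRect(cs); b=cv2.boxPoints(r)
quad("block",pt,lambda u,v:(293+(u+.5)/8-.5,185+(v+.5)/8-.5),b,.049)
pr("bore",at(pt,T(645,126),.049));a,b=at(pt,T(643,94),.049),at(pt,T(648,157),.049);pr("holes",(a+b)/2);print(np.degrees(np.arctan2(*(a-b)[1::-1])))
E
```

```text
vise top [0.4998, 0.2817, 0.064]
  sides [102.   77.  100.3  76.7] ang [ -81.7 -171.8   98.1    9.5]
vise side [0.4988, 0.278, 0.064]
  sides [108.1  82.3 108.3  78.9] ang [ -82.  -171.9   96.2    8. ]
bed [0.4995, 0.2829, 0.03]
w [0.0694, 0.0681]
8.246259136401862
block [0.6041, -0.0096, 0.049]
  sides [40.7 50.5 40.4 50.5] ang [ -85.3 -175.9   94.7    4.4]
bore [0.6039, -0.0097, 0.049]
holes [0.6042, -0.01, 0.049]
4.142485533428678
```

```bash
python3 -m pendant '[[[-0.32,0.593,0,0,0,-0.16],[-0.32,0.593,0,0,0,-0.16],[-0.32,0.593,0,0,0,-0.16],[-0.32,0.593,0,0,0,-0.16],[-0.32,0.593,0,0,0,-0.16],[-0.32,0.593,0,0,0,-0.16],[-0.32,0.593,0,0,0,-0.16],[-0.32,0.593,0,0,0,-0.16],[-0.32,0.593,0.05,0,0,-0.16],[-0.32,0.593,0.1,0,0,-0.16],[-0.32,0.593,0.1,0,0,-0.16]]]'; python3 go.py .604 -.010 .086 4.3
```

```text
time: 19.07
eef_pos: [0.5961, -0.0084, 0.1763]
orientation: [0.12, -3.129, 0.001]
wrist_force: [-0.7, -0.5, -0.3]
opening: 0.999
grasp_force: 0.0
t 19.07 pos [ 0.5961 -0.0084  0.1763] yaw 4.38 tilt [-0.0102 -0.0009] q7 1.17 open 0.999 F [-0.7 -0.5 -0.3] grip 0.0
row [-0.0173, -0.0045, 0.1805] [-0.0, -0.02, 0.003] rows 2.2
```

```bash
python3 -m pendant '[[[-0.01,-0.004,0,0,0,0],[-0.01,-0.004,0.05,0,0,0],[-0.01,-0.004,0.05,0,0,0]]]'; python3 go.py .604 -.010 .086 4.3
```

```text
time: 19.32
eef_pos: [0.6035, -0.0122, 0.1548]
orientation: [0.113, -3.136, 0.001]
wrist_force: [-1.3, -0.7, 0.5]
opening: 0.998
grasp_force: 0.0
t 19.32 pos [ 0.6035 -0.0122  0.1548] yaw 4.14 tilt [-0.0036 -0.0009] q7 1.16 open 0.998 F [-1.3 -0.7  0.5] grip 0.0
row [-0.0019, 0.0043, 0.1376] [-0.001, -0.007, -0.006] rows 1.7
```

```bash
python3 -m pendant '[[[0,0.004,0.04,0,0,-0.005],[0,0.004,0.08,0,0,-0.005],[0,0.004,0.115,0,0,-0.005],[0,0.004,0.13,0,0,-0.005],[0,0.004,0.13,0,0,-0.005],[0,0.004,0.13,0,0,-0.005]]]'; python3 go.py .604 -.010 .086 4.3
```

```text
time: 19.82
eef_pos: [0.6047, -0.0092, 0.0927]
orientation: [-0.119, 3.139, -0.0]
wrist_force: [-0.2, 0.1, -0.5]
opening: 1.002
grasp_force: 0.0
t 19.82 pos [ 0.6047 -0.0092  0.0927] yaw 4.33 tilt [ 0.0008 -0.    ] q7 1.11 open 1.002 F [-0.2  0.1 -0.5] grip 0.0
row [0.0014, -0.0016, 0.0133] [-0.0, 0.002, 0.001] rows 0.2
```

```bash
python3 -m pendant '[[[0.001,-0.001,0.013,0,0,0],[0.001,-0.001,0.013,0,0,0],[0.001,-0.001,0.013,0,0,0]]]';python3 -m pendant '[[[0,0,0,0,0,0],[0,0,0,0,0,0],[0,0,0,0,0,0],[0,0,0,0,0,0],[0,0,0,0,0,0],[0,0,0,0,0,0],[0,0,0,0,0,0],[0,0,0,0,0,0],[0,0,0,0,0,0]]]' 1; python3 go.py .604 -.010 .086 4.3;  python3 -m pendant '[[[0,0,-0.02,0,0,0],[0,0,-0.06,0,0,0],[0,0,-0.12,0,0,0],[0,0,-0.18,0,0,0],[0,0,-0.24,0,0,0],[0,0,-0.24,0,0,0],[0,0,-0.24,0,0,0]]]'; python3 go.py .4998 .2812 .206 8.3
```

```text
time: 20.07
eef_pos: [0.6039, -0.0095, 0.0857]
orientation: [-0.119, 3.139, -0.0]
wrist_force: [-0.5, -0.3, -0.5]
opening: 1.0
grasp_force: 0.0
time: 20.82
eef_pos: [0.6037, -0.0095, 0.0852]
orientation: [0.119, -3.139, 0.0]
wrist_force: [1.0, -0.7, -0.0]
opening: 0.449
grasp_force: 30.0
t 20.82 pos [ 0.6037 -0.0095  0.0852] yaw 4.36 tilt [-0.     -0.0002] q7 1.11 open 0.449 F [ 1.  -0.7 -0. ] grip 30.0
row [-0.0005, -0.001, -0.0016] [-0.0, -0.0, 0.002] rows 0.0
time: 21.4
eef_pos: [0.604, -0.0094, 0.2064]
orientation: [-0.119, 3.137, 0.0]
wrist_force: [0.0, 0.1, -6.2]
opening: 0.451
grasp_force: 30.0
t 21.4 pos [ 0.604  -0.0094  0.2064] yaw 4.36 tilt [0.0024 0.0003] q7 1.19 open 0.451 F [ 0.   0.1 -6.2] grip 30.0
row [0.1637, 0.5953, 0.0005] [0.0, 0.005, -0.138] rows 7.4
```

```bash
python3 -m pendant '[[[0.02,0.08,0,0,0,-0.05],[0.04,0.16,0,0,0,-0.1],[0.065,0.24,0,0,0,-0.137],[0.09,0.32,0,0,0,-0.137],[0.11,0.4,0,0,0,-0.137],[0.13,0.48,0,0,0,-0.137],[0.155,0.56,0,0,0,-0.137],[0.164,0.595,0,0,0,-0.137],[0.164,0.595,0,0,0,-0.137],[0.164,0.595,0,0,0,-0.137],[0.164,0.595,0,0,0,-0.137]]]'; python3 go.py .4998 .2812 .1122 8.3
```

```text
time: 22.32
eef_pos: [0.4988, 0.2791, 0.2034]
orientation: [0.226, -3.13, 0.006]
wrist_force: [1.1, -1.3, -5.7]
opening: 0.45
grasp_force: 30.0
t 22.32 pos [0.4988 0.2791 0.2034] yaw 8.25 tilt [-0.0028 -0.0039] q7 0.74 open 0.45 F [ 1.1 -1.3 -5.7] grip 30.0
row [-0.0033, 0.0045, 0.1824] [-0.007, -0.007, -0.002] rows 2.2
```

```bash
python3 -m pendant '[[[0,0,0.04,0,0,0],[0,0,0.08,0,0,0],[0,0,0.12,0,0,0],[0,0,0.15,0,0,0],[0,0,0.17,0,0,0],[0,0,0.182,0,0,0],[0,0,0.182,0,0,0],[0,0,0.182,0,0,0]]]'; python3 go.py .4998 .2812 .1122 8.3
```

```text
time: 22.98
eef_pos: [0.4998, 0.2806, 0.1144]
orientation: [-0.226, 3.133, 0.0]
wrist_force: [-0.1, 0.0, -5.0]
opening: 0.451
grasp_force: 30.0
t 22.98 pos [0.4998 0.2806 0.1144] yaw 8.24 tilt [0.0005 0.0001] q7 0.67 open 0.451 F [-0.1  0.  -5. ] grip 30.0
row [-0.0001, 0.0011, 0.0045] [0.0, 0.001, -0.002] rows 0.1
```

```bash
python3 -m pendant '[[[0,0.001,0.002,0,0,0],[0,0.001,0.004,0,0,0],[0,0.001,0.0045,0,0,0],[0,0.001,0.0045,0,0,0]]]'; python3 -m pendant '[[[0,0,0,0,0,0],[0,0,0,0,0,0],[0,0,0,0,0,0],[0,0,0,0,0,0],[0,0,0,0,0,0],[0,0,-0.06,0,0,0],[0,0,-0.12,0,0,0],[0,0,-0.2,0,0,0],[0,0,-0.2,0,0,0]]]' -1; python3 go.py .438 -.305 .23 -.4
```

```text
time: 23.32
eef_pos: [0.4993, 0.2816, 0.1123]
orientation: [-0.227, 3.133, 0.001]
wrist_force: [0.1, -0.3, -5.2]
opening: 0.45
grasp_force: 30.0
time: 24.07
eef_pos: [0.5019, 0.2838, 0.2183]
orientation: [-0.226, 3.124, 0.01]
wrist_force: [0.2, 0.9, -0.6]
opening: 0.996
grasp_force: 0.0
t 24.07 pos [0.5019 0.2838 0.2183] yaw 8.27 tilt [0.0092 0.0069] q7 0.74 open 0.996 F [ 0.2  0.9 -0.6] grip 0.0
row [0.2954, -1.1468, -0.0327] [0.013, 0.019, 0.303] rows 14.2
```

```bash
python3 -m pendant '[[[0.14,-0.57,-0.02,0,0,0.3],[0.14,-0.57,-0.02,0,0,0.3],[0.14,-0.57,-0.02,0,0,0.3],[0.14,-0.57,-0.02,0,0,0.3],[0.14,-0.57,-0.02,0,0,0.3],[0.14,-0.57,-0.02,0,0,0.3],[0.14,-0.57,-0.02,0,0,0.3],[0.14,-0.57,-0.02,0,0,0.3]]]'; python3 go.py .438 -.305 .23 -.4
python3 - <<'E'
from h import *; import pickle
pt=look("top",(155,200,235,300),6,"pics/t3.png")
ps=look("side",(165,150,275,240),7,"pics/s6.png")
cv2.imwrite("pics/t3s6.png",np.hstack([cv2.copyMakeBorder(cv2.resize(cv2.imread("pics/t3.png")[:480],None,fx=.75,fy=.75),0,27,0,0,0),cv2.resize(cv2.imread("pics/s6.png"),None,fx=387/630,fy=387/630)])) 
pickle.dump((pt,ps),open("p2.pkl","wb"))
E
```

```text
time: 24.73
eef_pos: [0.469, -0.0207, 0.2217]
orientation: [-0.03, -3.138, 0.011]
wrist_force: [-0.4, -0.0, -0.2]
opening: 0.999
grasp_force: 0.0
t 24.73 pos [ 0.469  -0.0207  0.2217] yaw -1.1 tilt [-0.0036 -0.0072] q7 1.01 open 0.999 F [-0.4 -0.  -0.2] grip 0.0
row [0.0512, -0.5697, -0.0123] [-0.015, -0.007, -0.024] rows 6.9
```

View pics/t3.png

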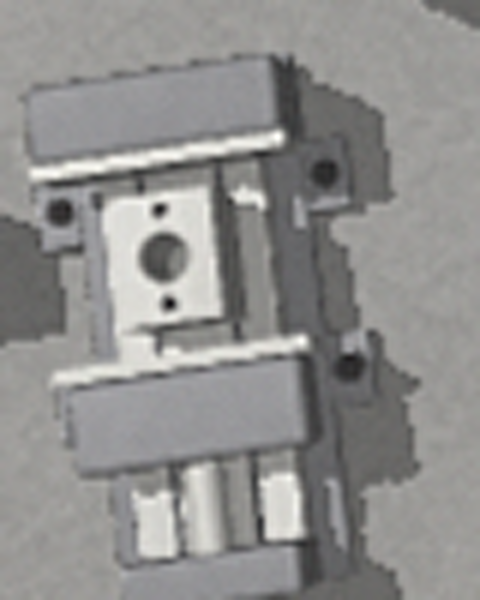

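View pics/s6.png

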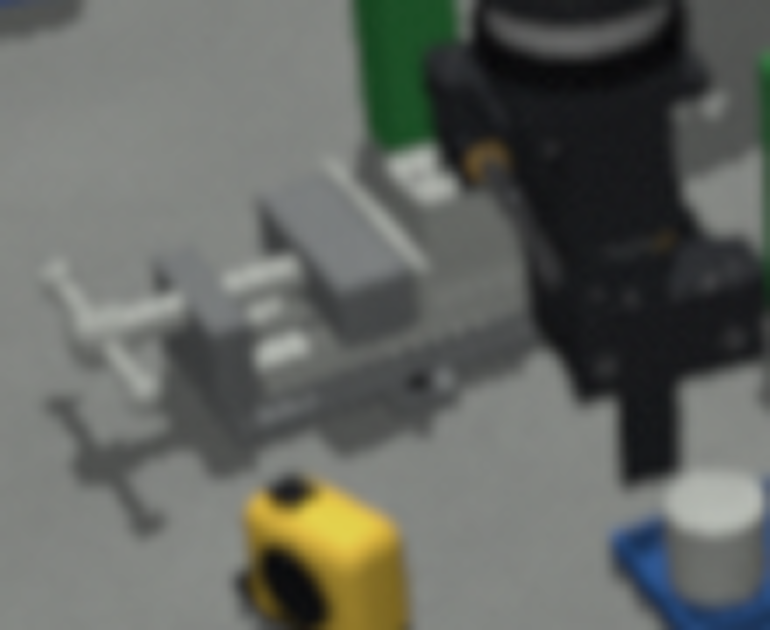

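Run:
```python
from m import *
pt,ps=pickle.load(open("p2.pkl","rb"))
T=lambda u,v:(155+u/6-.42,200+v/6-.42)
v=quad("vise",pt,T,[(30,181),(287,145),(311,339),(52,377)],.064)
pr("bore",at(pt,T(164,257),.076))
a,b=at(pt,T(160,210),.076),at(pt,T(168,303),.076);pr("holes",(a+b)/2);print(np.degrees(np.arctan2(*(a-b)[1::-1])))
quad("block",pt,T,[(103,200),(214,185),(226,317),(116,332)],.076)
# bed edges visible: left and right
up=pt["pixels"]
c=v.mean(0); R=np.radians(8.3); B=at(pt,T(164,257),.076)-c; print("offset in vise axes mm",1e3*(B[0]*np.cos(R)+B[1]*np.sin(R)),1e3*(-B[0]*np.sin(R)+B[1]*np.cos(R)))
```

```text
vise [0.4995, 0.2822, 0.064]
  sides [101.3  75.9 101.1  76.6] ang [ -81.9 -171.3   98.5    8.8]
bore [0.5, 0.2814, 0.076]
holes [0.5002, 0.2814, 0.076]
6.9599200718526655
block [0.4995, 0.2811, 0.076]
  sides [43.1 50.8 42.4 50.9] ang [ -82.2 -172.9   97.9    7.8]
offset in vise axes mm 0.36030967473499736 -0.807198913499606
```

The block sits mid-gap: within 1 mm of centre both ways and about 0.5° off square by my estimate. Now I'll return the channel.

```bash
python3 -m pendant '[[[0.05,-0.57,-0.012,0,0,0],[0.05,-0.57,-0.012,0,0,0],[0.05,-0.57,-0.012,0,0,0],[0.05,-0.57,-0.012,0,0,0],[0.05,-0.57,-0.012,0,0,0],[0.05,-0.57,-0.012,0,0,0],[0.05,-0.57,-0.012,0,0,0],[0.05,-0.57,-0.012,0,0,0],[0.05,-0.57,-0.012,0,0,0],[0.05,-0.57,-0.012,0,0,0]]]'; python3 go.py .437 -.305 .152 -.4
```

```text
time: 25.67
eef_pos: [0.4459, -0.2932, 0.228]
orientation: [0.004, 3.14, 0.003]
wrist_force: [-0.6, -0.2, -0.5]
opening: 1.0
grasp_force: 0.0
t 25.67 pos [ 0.4459 -0.2932  0.228 ] yaw -0.13 tilt [0.0013 0.0016] q7 1.57 open 1.0 F [-0.6 -0.2 -0.5] grip 0.0
row [0.0179, -0.0239, 0.1519] [0.003, 0.003, 0.009] rows 1.9
```

```bash
python3 -m pendant '[[[0.018,-0.024,0,0,0,0.008],[0.018,-0.024,0,0,0,0.008],[0.018,-0.024,0.05,0,0,0.008],[0.018,-0.024,0.1,0,0,0.008],[0.018,-0.024,0.14,0,0,0.008],[0.018,-0.024,0.152,0,0,0.008],[0.018,-0.024,0.152,0,0,0.008],[0.018,-0.024,0.152,0,0,0.008]]]'; python3 go.py .437 -.305 .152 -.4
```

```text
time: 26.33
eef_pos: [0.4365, -0.3061, 0.1524]
orientation: [0.011, 3.141, 0.001]
wrist_force: [-0.5, -0.6, 0.7]
opening: 0.998
grasp_force: 0.0
t 26.33 pos [ 0.4365 -0.3061  0.1524] yaw -0.4 tilt [0.0006 0.0005] q7 1.51 open 0.998 F [-0.5 -0.6  0.7] grip 0.0
row [-0.001, 0.0022, 0.0008] [0.001, 0.001, -0.0] rows 0.0
```

```bash
python3 -m pendant '[[[0,0.002,0,0,0,0],[0,0.002,0,0,0,0],[0,0.002,0,0,0,0],[0,0.002,0,0,0,0],[0,0.002,0,0,0,0],[0,0.002,0,0,0,0],[0,0.002,0,0,0,0],[0,0.002,0,0,0,0],[0,0.002,0,0,0,0]]]' 1; python3 go.py .5946 .061 .152 -.4;  python3 -m pendant '[[[0,0,-0.02,0,0,0],[0,0,-0.06,0,0,0],[0,0,-0.12,0,0,0],[0,0,-0.16,0,0,0],[0,0,-0.16,0,0,0],[0,0,-0.16,0,0,0]]]'; python3 go.py .5946 .061 .232 -.4
```

```text
time: 27.08
eef_pos: [0.4356, -0.3061, 0.152]
orientation: [0.014, 3.141, 0.001]
wrist_force: [0.2, 0.9, 2.1]
opening: 0.447
grasp_force: 30.0
t 27.08 pos [ 0.4356 -0.3061  0.152 ] yaw -0.51 tilt [0.0003 0.0004] q7 1.5 open 0.447 F [0.2 0.9 2.1] grip 30.0
row [-0.3113, 0.7371, 0.0004] [0.001, 0.0, -0.004] rows 9.6
time: 27.58
eef_pos: [0.4353, -0.3068, 0.2324]
orientation: [0.016, 3.141, -0.001]
wrist_force: [0.0, 1.0, -6.0]
opening: 0.453
grasp_force: 30.0
t 27.58 pos [ 0.4353 -0.3068  0.2324] yaw -0.57 tilt [ 0.0009 -0.0009] q7 1.59 open 0.453 F [ 0.  1. -6.] grip 30.0
row [-0.3112, 0.7387, 0.0004] [-0.002, 0.002, -0.006] rows 9.6
```

```bash
python3 -m pendant '[[[-0.025,0.06,0,0,0,0],[-0.055,0.13,0,0,0,0],[-0.085,0.2,0,0,0,0],[-0.115,0.27,0,0,0,0],[-0.145,0.34,0,0,0,0],[-0.175,0.41,0,0,0,0],[-0.205,0.48,0,0,0,0],[-0.235,0.55,0,0,0,0],[-0.265,0.62,0,0,0,0],[-0.295,0.7,0,0,0,0],[-0.31,0.737,0,0,0,0],[-0.31,0.737,0,0,0,0],[-0.31,0.737,0,0,0,0],[-0.31,0.737,0.03,0,0,0],[-0.31,0.737,0.08,0,0,0],[-0.31,0.737,0.1,0,0,0],[-0.31,0.737,0.1,0,0,0],[-0.31,0.737,0.1,0,0,0]]]'; python3 go.py .5946 .061 .151 -.4
```

```text
time: 29.08
eef_pos: [0.5931, 0.0593, 0.181]
orientation: [-0.016, -3.139, 0.002]
wrist_force: [0.4, -0.1, -4.3]
opening: 0.453
grasp_force: 30.0
t 29.08 pos [0.5931 0.0593 0.181 ] yaw -0.6 tilt [-0.0029 -0.0013] q7 0.97 open 0.453 F [ 0.4 -0.1 -4.3] grip 30.0
row [-0.0032, 0.0034, 0.06] [-0.003, -0.006, -0.007] rows 0.7
```

```bash
python3 -m pendant '[[[-0.002,0.003,0.02,0,0,-0.003],[-0.002,0.003,0.04,0,0,-0.003],[-0.002,0.003,0.052,0,0,-0.003],[-0.002,0.003,0.057,0,0,-0.003],[-0.002,0.003,0.059,0,0,-0.003],[-0.002,0.003,0.059,0,0,-0.003]]]'; python3 go.py .5946 .061 .151 -.4
```

```text
time: 29.58
eef_pos: [0.5949, 0.0622, 0.1523]
orientation: [-0.012, -3.141, 0.0]
wrist_force: [0.8, -0.3, -5.4]
opening: 0.45
grasp_force: 30.0
t 29.58 pos [0.5949 0.0622 0.1523] yaw -0.44 tilt [-0.0003 -0.0001] q7 0.95 open 0.45 F [ 0.8 -0.3 -5.4] grip 30.0
row [0.0005, -0.0023, 0.0025] [-0.0, -0.001, -0.001] rows 0.0
```

Excellent alignment; set down, release, rise and head for the round tube.

```bash
python3 -m pendant '[[[0,-0.001,0.002,0,0,0],[0,-0.001,0.003,0,0,0],[0,-0.001,0.003,0,0,0]]]'; python3 -m pendant '[[[0,0,0,0,0,0],[0,0,0,0,0,0],[0,0,0,0,0,0],[0,0,0,0,0,0],[0,0,0,0,0,0],[0,0,-0.04,0,0,0],[0,0,-0.1,0,0,0],[0,0,-0.16,0,0,0],[0,0,-0.16,0,0,0],[0,0,-0.16,0,0,0]]]' -1; python3 go.py .517 -.311 .232 6
```

```text
time: 29.83
eef_pos: [0.5951, 0.0616, 0.1512]
orientation: [0.012, 3.141, 0.0]
wrist_force: [-0.3, -0.3, -5.1]
opening: 0.45
grasp_force: 30.0
time: 30.67
eef_pos: [0.5959, 0.0619, 0.2328]
orientation: [0.013, 3.137, 0.001]
wrist_force: [-0.1, -0.0, 0.2]
opening: 0.997
grasp_force: 0.0
t 30.67 pos [0.5959 0.0619 0.2328] yaw -0.46 tilt [0.0041 0.0008] q7 1.0 open 0.997 F [-0.1 -0.   0.2] grip 0.0
row [0.1519, -0.747, 0.0004] [0.001, 0.008, -0.225] rows 9.1
```

```bash
python3 -m pendant '[[[0.151,-0.747,0,0,0,-0.225],[0.151,-0.747,0,0,0,-0.225],[0.151,-0.747,0,0,0,-0.225],[0.151,-0.747,0,0,0,-0.225],[0.151,-0.747,0,0,0,-0.225],[0.151,-0.747,0,0,0,-0.225],[0.151,-0.747,0,0,0,-0.225],[0.151,-0.747,0,0,0,-0.225],[0.151,-0.747,0,0,0,-0.225],[0.151,-0.747,0,0,0,-0.225],[0.151,-0.747,0,0,0,-0.225],[0.151,-0.747,0,0,0,-0.225],[0.151,-0.747,0,0,0,-0.225]]]'; python3 go.py .517 -.311 .152 6
```

```text
time: 31.75
eef_pos: [0.5171, -0.3088, 0.2304]
orientation: [0.169, -3.137, -0.004]
wrist_force: [0.6, 0.8, -0.3]
opening: 0.999
grasp_force: 0.0
t 31.75 pos [ 0.5171 -0.3088  0.2304] yaw 6.18 tilt [-0.0003  0.0023] q7 1.69 open 0.999 F [ 0.6  0.8 -0.3] grip 0.0
row [0.0006, -0.0048, 0.1569] [0.005, -0.0, 0.006] rows 1.9
```

```bash
python3 -m pendant '[[[0,-0.002,0.05,0,0,0],[0,-0.002,0.1,0,0,0],[0,-0.002,0.14,0,0,0],[0,-0.002,0.157,0,0,0],[0,-0.002,0.157,0,0,0],[0,-0.002,0.157,0,0,0]]]'; python3 go.py .517 -.311 .152 6; python3 -m pendant '[[[0,0,0,0,0,0],[0,0,0,0,0,0],[0,0,0,0,0,0],[0,0,0,0,0,0],[0,0,0,0,0,0],[0,0,0,0,0,0],[0,0,0,0,0,0],[0,0,0,0,0,0],[0,0,0,0,0,0]]]' 1; python3 -m pendant '[[[0,0,-0.02,0,0,0],[0,0,-0.06,0,0,0],[0,0,-0.12,0,0,0],[0,0,-0.16,0,0,0],[0,0,-0.16,0,0,0],[0,0,-0.16,0,0,0]]]'; python3 go.py .5495 -.018 .232 6.1
```

```text
time: 32.25
eef_pos: [0.5174, -0.3108, 0.1527]
orientation: [-0.168, 3.137, 0.001]
wrist_force: [0.5, 0.2, 0.6]
opening: 1.001
grasp_force: 0.0
t 32.25 pos [ 0.5174 -0.3108  0.1527] yaw 6.13 tilt [0.0002 0.0008] q7 1.62 open 1.001 F [0.5 0.2 0.6] grip 0.0
row [0.0008, -0.0003, 0.0015] [0.002, 0.001, 0.005] rows 0.0
time: 33.0
eef_pos: [0.5167, -0.312, 0.1525]
orientation: [-0.165, 3.137, 0.001]
wrist_force: [0.1, 0.1, 1.4]
opening: 0.467
grasp_force: 29.9
time: 33.5
eef_pos: [0.5166, -0.3125, 0.233]
orientation: [-0.164, 3.136, -0.001]
wrist_force: [-0.1, -0.2, -4.5]
opening: 0.465
grasp_force: 29.9
t 33.5 pos [ 0.5166 -0.3125  0.233 ] yaw 5.98 tilt [ 0.0011 -0.0008] q7 1.69 open 0.465 F [-0.1 -0.2 -4.5] grip 29.9
row [-0.1267, 0.579, 0.0015] [-0.002, 0.002, -0.004] rows 7.1
```

```bash
python3 -m pendant '[[[-0.015,0.06,0,0,0,0],[-0.03,0.14,0,0,0,0],[-0.05,0.22,0,0,0,0],[-0.065,0.3,0,0,0,0],[-0.085,0.38,0,0,0,0],[-0.1,0.46,0,0,0,0],[-0.12,0.53,0,0,0,0],[-0.127,0.579,0,0,0,0],[-0.127,0.579,0,0,0,0],[-0.127,0.579,0,0,0,0],[-0.127,0.579,0.05,0,0,0],[-0.127,0.579,0.1,0,0,0],[-0.127,0.579,0.1,0,0,0],[-0.127,0.579,0.1,0,0,0]]]'; python3 go.py .5495 -.018 .151 6.1
```

```text
time: 34.67
eef_pos: [0.5479, -0.0195, 0.1808]
orientation: [0.161, -3.132, 0.002]
wrist_force: [-0.2, 0.3, -3.9]
opening: 0.466
grasp_force: 30.0
t 34.67 pos [ 0.5479 -0.0195  0.1808] yaw 5.89 tilt [-0.0054 -0.0016] q7 1.12 open 0.466 F [-0.2  0.3 -3.9] grip 30.0
row [-0.0038, 0.0028, 0.0596] [-0.002, -0.011, -0.007] rows 0.7
```

```bash
python3 -m pendant '[[[-0.001,0.002,0.02,0,0,0],[-0.001,0.002,0.04,0,0,0],[-0.001,0.002,0.052,0,0,0],[-0.001,0.002,0.058,0,0,0],[-0.001,0.002,0.06,0,0,0],[-0.001,0.002,0.06,0,0,0]]]'; python3 go.py .5495 -.018 .1507 6.1
```

```text
time: 35.17
eef_pos: [0.5499, -0.0166, 0.1523]
orientation: [0.165, -3.137, -0.0]
wrist_force: [-0.0, 0.8, -3.4]
opening: 0.472
grasp_force: 30.0
t 35.17 pos [ 0.5499 -0.0166  0.1523] yaw 6.0 tilt [-0.0002  0.    ] q7 1.09 open 0.472 F [-0.   0.8 -3.4] grip 30.0
row [0.0011, -0.0027, 0.0033] [0.0, -0.0, -0.003] rows 0.1
```

```bash
python3 -m pendant '[[[0.001,-0.001,0.002,0,0,0],[0.001,-0.001,0.003,0,0,0],[0.001,-0.001,0.003,0,0,0]]]'; python3 -m pendant '[[[0,0,0,0,0,0],[0,0,0,0,0,0],[0,0,0,0,0,0],[0,0,0,0,0,0],[0,0,0,0,0,0],[0,0,-0.04,0,0,0],[0,0,-0.1,0,0,0],[0,0,-0.16,0,0,0],[0,0,-0.16,0,0,0],[0,0,-0.16,0,0,0]]]' -1; python3 go.py .597 -.3155 .232 10.4
```

```text
time: 35.42
eef_pos: [0.5498, -0.0172, 0.1515]
orientation: [-0.164, 3.136, -0.0]
wrist_force: [-0.4, -0.2, -0.6]
opening: 0.468
grasp_force: 30.0
time: 36.25
eef_pos: [0.5503, -0.0172, 0.2324]
orientation: [-0.164, 3.134, 0.0]
wrist_force: [0.1, -0.1, 0.0]
opening: 1.003
grasp_force: 0.0
t 36.25 pos [ 0.5503 -0.0172  0.2324] yaw 5.98 tilt [0.0037 0.0002] q7 1.16 open 1.003 F [ 0.1 -0.1  0. ] grip 0.0
row [-0.0307, -0.603, 0.001] [-0.001, 0.007, -0.154] rows 7.2
```

```bash
python3 -m pendant '[[[-0.03,-0.604,0,0,0,-0.154],[-0.03,-0.604,0,0,0,-0.154],[-0.03,-0.604,0,0,0,-0.154],[-0.03,-0.604,0,0,0,-0.154],[-0.03,-0.604,0,0,0,-0.154],[-0.03,-0.604,0,0,0,-0.154],[-0.03,-0.604,0,0,0,-0.154],[-0.03,-0.604,0,0,0,-0.154],[-0.03,-0.604,0,0,0,-0.154],[-0.03,-0.604,0,0,0,-0.154],[-0.03,-0.604,0,0,0,-0.154]]]'; python3 go.py .597 -.3155 .152 10.4
```

```text
time: 37.17
eef_pos: [0.5959, -0.3133, 0.23]
orientation: [0.289, -3.127, -0.004]
wrist_force: [0.9, 0.9, 0.5]
opening: 1.0
grasp_force: 0.0
t 37.17 pos [ 0.5959 -0.3133  0.23  ] yaw 10.58 tilt [-0.0015  0.0026] q7 1.77 open 1.0 F [0.9 0.9 0.5] grip 0.0
row [-0.0016, -0.0051, 0.1559] [0.006, -0.002, 0.006] rows 1.9
```

```bash
python3 -m pendant '[[[0,-0.002,0.05,0,0,0.004],[0,-0.002,0.1,0,0,0.004],[0,-0.002,0.14,0,0,0.004],[0,-0.002,0.157,0,0,0.004],[0,-0.002,0.157,0,0,0.004],[0,-0.002,0.157,0,0,0.004]]]'; python3 go.py .597 -.3155 .152 10.4; python3 -m pendant '[[[0,0,0,0,0,0],[0,0,0,0,0,0],[0,0,0,0,0,0],[0,0,0,0,0,0],[0,0,0,0,0,0],[0,0,0,0,0,0],[0,0,0,0,0,0],[0,0,0,0,0,0],[0,0,0,0,0,0]]]' 1; python3 -m pendant '[[[0,0,-0.02,0,0,0],[0,0,-0.06,0,0,0],[0,0,-0.12,0,0,0],[0,0,-0.16,0,0,0],[0,0,-0.16,0,0,0],[0,0,-0.16,0,0,0]]]'; python3 go.py .6113 -.0844 .232 10.4
```

```text
time: 37.67
eef_pos: [0.5967, -0.3155, 0.1528]
orientation: [-0.285, 3.128, 0.001]
wrist_force: [-0.4, -0.2, 0.4]
opening: 0.999
grasp_force: 0.0
t 37.67 pos [ 0.5967 -0.3155  0.1528] yaw 10.42 tilt [0.0002 0.0008] q7 1.72 open 0.999 F [-0.4 -0.2  0.4] grip 0.0
row [-0.0006, -0.0002, 0.0017] [0.002, 0.001, 0.001] rows 0.0
time: 38.42
eef_pos: [0.5962, -0.3164, 0.1525]
orientation: [-0.282, 3.129, 0.002]
wrist_force: [-0.4, 1.6, 2.4]
opening: 0.451
grasp_force: 29.8
time: 38.92
eef_pos: [0.5961, -0.3174, 0.2328]
orientation: [-0.281, 3.128, -0.002]
wrist_force: [-0.2, 0.3, -5.5]
opening: 0.453
grasp_force: 29.8
t 38.92 pos [ 0.5961 -0.3174  0.2328] yaw 10.28 tilt [ 0.0008 -0.001 ] q7 1.77 open 0.453 F [-0.2  0.3 -5.5] grip 29.8
row [-0.1131, 0.4531, 0.0012] [-0.002, 0.001, -0.004] rows 5.6
```

```bash
python3 -m pendant '[[[-0.02,0.06,0,0,0,0],[-0.04,0.14,0,0,0,0],[-0.06,0.22,0,0,0,0],[-0.08,0.3,0,0,0,0],[-0.1,0.38,0,0,0,0],[-0.11,0.43,0,0,0,0],[-0.113,0.453,0,0,0,0],[-0.113,0.453,0,0,0,0],[-0.113,0.453,0,0,0,0],[-0.113,0.453,0.05,0,0,0],[-0.113,0.453,0.1,0,0,0],[-0.113,0.453,0.1,0,0,0],[-0.113,0.453,0.1,0,0,0]]]'; python3 go.py .6113 -.0844 .15 10.4
```

```text
time: 40.0
eef_pos: [0.6097, -0.0869, 0.1807]
orientation: [0.276, -3.124, 0.002]
wrist_force: [0.8, 0.6, -5.1]
opening: 0.455
grasp_force: 29.8
t 40.0 pos [ 0.6097 -0.0869  0.1807] yaw 10.11 tilt [-0.005  -0.0018] q7 1.34 open 0.455 F [ 0.8  0.6 -5.1] grip 29.8
row [-0.0044, 0.0045, 0.0613] [-0.002, -0.01, -0.01] rows 0.7
```

```bash
python3 -m pendant '[[[-0.001,0.002,0.02,0,0,-0.006],[-0.001,0.002,0.04,0,0,-0.006],[-0.001,0.002,0.052,0,0,-0.006],[-0.001,0.002,0.058,0,0,-0.006],[-0.001,0.002,0.06,0,0,-0.006],[-0.001,0.002,0.06,0,0,-0.006]]]'; python3 go.py .6113 -.0844 .1502 10.4
```

```text
time: 40.5
eef_pos: [0.6116, -0.0829, 0.1523]
orientation: [0.287, -3.128, -0.0]
wrist_force: [-0.1, -0.3, -5.9]
opening: 0.453
grasp_force: 29.8
t 40.5 pos [ 0.6116 -0.0829  0.1523] yaw 10.48 tilt [-0.0002  0.    ] q7 1.32 open 0.453 F [-0.1 -0.3 -5.9] grip 29.8
row [0.0011, -0.0029, 0.0043] [0.0, -0.0, 0.003] rows 0.1
```

Set down, release, rise, and move aside towards the mat for a final look.

```bash
python3 -m pendant '[[[0.001,-0.002,0.002,0,0,0],[0.001,-0.002,0.003,0,0,0],[0.001,-0.002,0.0035,0,0,0],[0.001,-0.002,0.0035,0,0,0]]]'; python3 -m pendant '[[[0,0,0,0,0,0],[0,0,0,0,0,0],[0,0,0,0,0,0],[0,0,0,0,0,0],[0,0,0,0,0,0],[0,0,-0.04,0,0,0],[0,0,-0.1,0,0,0],[0,0,-0.16,0,0,0],[0,0,-0.2,0,0,0],[0.1,-0.2,-0.25,0,0,0],[0.15,-0.4,-0.25,0,0,0],[0.2,-0.5,-0.25,0,0,0],[0.2,-0.5,-0.25,0,0,0],[0.2,-0.5,-0.25,0,0,0],[0.2,-0.5,-0.25,0,0,0]]]' -1
python3 - <<'E'
from h import *; import pickle
pt=look("top",(155,150,385,310),3.4,"pics/t4.png")
pickle.dump((pt,),open("p3.pkl","wb"))
a=pickle.load(open("p0.pkl","rb"))[0]["pixels"]; b=pt["pixels"]
cv2.imwrite("pics/cmp.png",np.hstack([cv2.resize(q[165:255,255:375,::-1],None,fx=3.3,fy=3.3,interpolation=cv2.INTER_CUBIC) for q in(a,b)]))
E
```

```text
time: 40.83
eef_pos: [0.6116, -0.084, 0.1515]
orientation: [-0.286, 3.127, -0.0]
wrist_force: [-0.6, 0.4, -0.5]
opening: 0.456
grasp_force: 29.8
time: 42.08
eef_pos: [0.5615, -0.3295, 0.2746]
orientation: [-0.287, 3.128, -0.0]
wrist_force: [0.5, 0.9, 0.4]
opening: 0.998
grasp_force: 0.0
```

View pics/cmp.png

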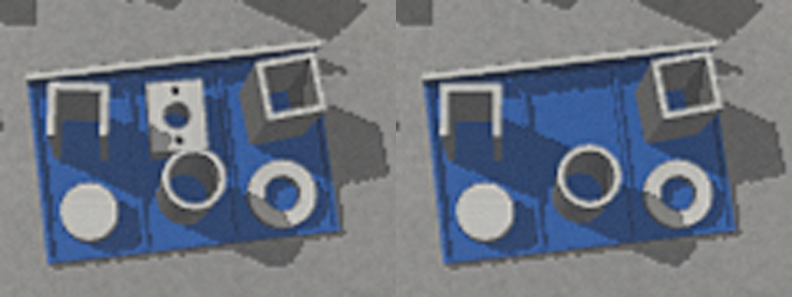

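View pics/t4.png

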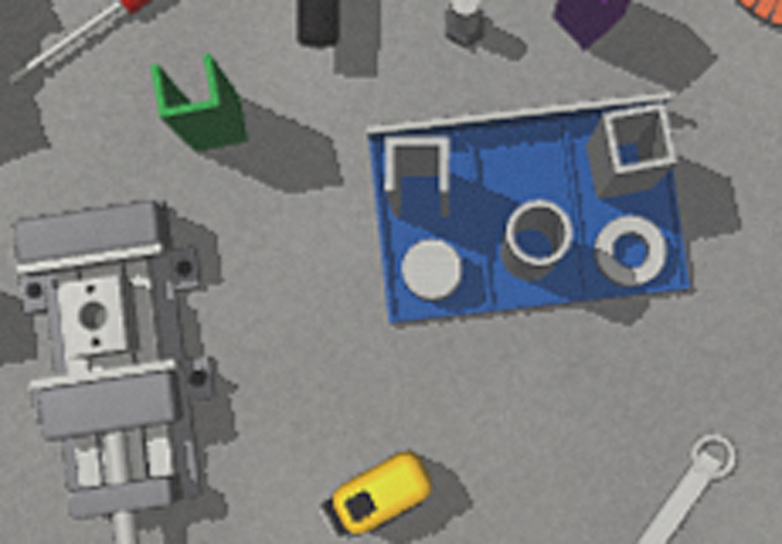

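The before/after crops match: channel at (77,110) in both, square tube at (290,85), tube at (193,178), and slug and collar unmoved. The block is centred in the vise at (92,317). One quick numeric check of the tube before handing in.

Run:
```python
import pickle,cv2,numpy as np
from h import *
a=pickle.load(open("p0.pkl","rb"))[0]; b=pickle.load(open("p3.pkl","rb"))[0]
def r(im,u0,v0):
    im=cv2.resize(im[:,:,::-1],None,fx=4,fy=4,interpolation=cv2.INTER_CUBIC); return cv2.cvtColor(im,7)[4*v0:,4*u0:]
A=cv2.resize(cv2.cvtColor(a["pixels"],cv2.COLOR_RGB2GRAY),None,fx=4,fy=4,interpolation=2); B=cv2.resize(cv2.cvtColor(b["pixels"],cv2.COLOR_RGB2GRAY),None,fx=4,fy=4,interpolation=2)
for n,(x,y,w,h) in dict(tube=(306,219,20,12),chan=(267,187,24,22),sq=(330,178,26,25),slug=(271,218,22,22),collar=(329,212,23,24),tray=(262,226,14,22)).items():
    t=A[4*y:4*(y+h),4*x:4*(x+w)]; m=cv2.matchTemplate(B[4*y-24:4*(y+h)+24,4*x-24:4*(x+w)+24],t,cv2.TM_CCOEFF_NORMED); _,v,_,l=cv2.minMaxLoc(m)
    print(n,round(v,3),"shift px",(l[0]-24)/4,(l[1]-24)/4)
```

```text
tube 0.979 shift px -0.25 -0.75
chan 0.979 shift px -1.0 0.25
sq 0.965 shift px 0.0 -0.25
slug 0.998 shift px 0.0 0.0
collar 0.995 shift px 0.0 0.0
tray 0.999 shift px 0.0 0.0
```

```bash
python3 -c "
from rig import workorder; print(workorder.sign_off())"
```

```text
the job is handed in; nothing more can be done
None
```

The job is handed in: the block sits bore-up in the vise within about 1 mm of centre and square to the jaws within about 1°, the three tall offcuts are back upright within about 2 mm of where they stood, and the slug and collar have not moved.

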